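Lock a control box with its T-handled key

TASK

Take the yellow T-handled key out of its wooden stand, put its blade into the slotted lock sunk in the sloping front of the grey control box, and turn the lock clockwise until it stops, with its slot pointing at the red mark. Then put the key back upright in its stand, fully down, and let go; do not turn the lock with the gripper itself and leave the oil bottle, the yellow tub and the small blue-and-black plug where they are.

Things in the scene. Friction and masses are not known exactly. Their poses are not given: they have to be found in the camera images.
- key: T-handled key, 120 g, rigid, upright in the stand at the start. Origin: middle of the blade's tip edge; z up the shank to the handle, x along the blade's width and the cross-bar alike. Steel blade 22 mm (x) by 5 mm (y), 14 mm high; shank 10 mm thick; black collar 40 mm across at z = 62 to 68 mm; 13 mm thick hub at z = 88 mm up to the yellow bar.
- key_grip (a point): Middle of the key's yellow cross-bar, on the key's axis, 110 mm above the blade's tip; axes as the key's. The bar has flat sides: 70 mm long (x), 14 mm thick (y), 22 mm high (z). Grasp it across the 14 mm. At the start the bar's x is turned at most 0.6 rad to the right or 0.25 rad to the left of the robot's forward direction.
- stand: The key's stand, fixed (its place varies): pale wooden block 56 x 56 mm on a dark steel plate 90 x 90 x 6 mm, its top 70 mm above the desk. Origin: underside, middle; z up. A vertical round bore 28 mm wide (3 mm chamfer) runs down the middle to 6 mm above the desk. The key is home when its collar lies on the block's top: blade tip 8 mm above the desk.
- lock_slot (a point): Middle of the floor of the lock's slot. z: lock axis, out of the panel, 35 degrees from vertical, leaning to the box's front; x along the slot (same either way round), turns with the lock. Slot 8.5 mm wide, 8 mm deep, ends open, in a brass barrel at the bottom of a round bore 28 mm wide (2 mm chamfer); the panel's face is 30 mm above the slot's floor along z.
- lock (a joint): Turn of the lock, rad: 0 = open (upper slot end at the white mark, 0.7 rad left of straight up the panel), 1.4 = hard stop, locked (at the red mark, 0.7 rad right). Grows clockwise, seen looking onto the panel. Starts at 0 to 0.25. Held by friction of about 0.06 N m, stays where left. The blade has about 0.16 rad of play in the slot each way before it drives the lock.
- console: Control box, fixed (place and yaw vary): grey, dark blue cheeks, 138 mm deep (x), 152 mm wide (y), 45 mm high at the front lip, rising at 35 degrees to 126 mm at the back. Origin: underside, 60 mm behind the front lip, mid-width; x from front to back, z up. The lock's bore opens in the middle of the sloping panel, 82 mm above the desk, 2.5 mm nearer the front than the origin.
- oil_dropper: Bystander: small white bottle with a red pointed cap, 28 mm across, 63 mm high. Origin: underside.
- grease_tub: Bystander: yellow round tub with a lid, 57 mm across, 36 mm high. Origin: underside.
- diag_dongle: Bystander: small blue-and-black plug housing, 43 x 43 x 23 mm. Origin: underside.
There are look-alikes about, which are no part of the job. What is shaped like the key but green or pink is not meant.

How it is judged:
By the outcome, as a careful person would: the job done as asked, in the order asked, and still so for the second after the job is handed in, with the robot touching nothing.
It also fails if it takes over 58 s, if anything falls off the work surface, if the arm or the gripper's body presses on something with over 40 N, if the wrist force passes 120 N, or if a joint passes its speed limit or range.

ROBOT

A 6-joint arm with a two-finger parallel gripper is mounted at the origin on the work surface; the furniture and walls round the work are solid. World frame = base frame: x ahead of the robot, y to its left, z up, the work surface at z = 0. Lengths are in m, angles in rad, forces in N, time in s.
With the tool pointing down it reaches from about 0.3 to 0.775 m from the base axis. Payload 14.6 kg.
Tool frame: the origin (TCP) lies at the very end of the fingers, on their centre line; the grasp point (between the pads) lies 19 mm behind it; z points along the fingers, y is the line along which they close (so a half turn about z gives the same grasp; the last joint's range is limited). The gripper opens to 94 mm and grips with 3 to 60 N. Pads are 16 mm wide; open, the fingers measure 119 mm over their backs; the gripper's body (75 mm by 177 mm) begins 78 mm behind the grasp point.
Start: joints at [-1.358, 0.3, 1.521, -0, 1.321, -0.067], TCP at [0.152, -0.529, 0.175] pointing down, gripper open.
Joint ranges: [-3.03, 3.03], [-0.79, 2.21], [0.23, 2.52], [-1.04, 4.18], [0, 3.07], [-2.55, 2.55]. Speed limits (rad/s): [2.22, 2.22, 2.57, 3.14, 3.14, 3.14].

INTERFACE

Orientations are given as a unit quaternion [w, x, y, z].
In Python, from bench import * gives the robot as it stands. The module is installed in compiled form; this text tells all that it offers.
- The arm moves only by the tool arm_command, never from a script. Its arguments are lists of equal length, an entry for each row: "offset": the shift along the world's x, y, z as a fraction of full scale, a list of three; "spin": the turn about the world's z as a fraction of full scale. In form: {"offset": [[dx, dy, dz], ...], "spin": [spin, ...]}. A call has 1 to 12 rows; each row is the pose to reach, as a shift and turn from the pose commanded when the call began; what a row does not reach only later rows make up. Full scale, the value 1, is 0.5 m for a shift and 120 degrees for a turn. A row lasts 1/10 s, in which the tool goes at most 50 mm and 8.59 degrees, less where a joint would pass 70% of its speed; a pose out of reach is approached as far as the arm can. A call with a number of a shift or a turn outside -1 to 1 is refused whole. A call with a gripper value outside its range is refused whole. "fingers" is the closure, from -1 (fully open) to 1 (shut), so that 0 is half open, set as the call begins (left out, the last holds). The fingers move at their own pace and stop on an object; the grip force is fixed at half the most. Time passes only in rows, so rows that repeat a pose let the fingers close. It gives the time, the measured TCP pose, the force, the opening and the grip force at its end, in the units of the state.
- read_state(): the state, without advancing time (a new reading comes with each control period).
- snapshot(name): name is "scene" or "top" or "wrist"; returns a dict with "img" (480x640x3 uint8, red, green, blue), "depth" (480x640 float32, m along the optical axis (not along the pixel's ray), 0 where there is no reading), "fx", "fy", "cx", "cy" (pixels), "rvec" (rotation vector, rad) and "tvec" (3), from world to camera coordinates, as OpenCV has them; the wrist camera has in their place "mount" (4x4, takes a point from camera to tool coordinates, whose origin is the TCP and whose axes are the flange's). Camera axes: x right, y down, z forward; pixel columns grow to the right and rows downward; lengths in m; the calibration is good to about 2 mm. A picture is of the moment at which its call begins: read the wrist's pose just before it.
- job_done(): hands the job in; it is judged then, once.
The state is a dict: "time_s": time; "joint_positions": joint angles; "joint_vel": joint speeds; "tau": joint torques, N m; "ee_pos": TCP position; "tool_rot": TCP orientation; "force": force on the tool from outside, world axes, zero at the start; "wrist_torque": the same for the moment, N m; "gripper_width": finger opening in m; "grasp_force": force on a finger pad.
Only numpy, scipy, OpenCV 4.12 (cv2) and the standard library are available. Lean on these libraries where they do the work, as an engineer would, in place of code of your own. Each camera call takes 0.05 s, during which the arm holds its last target. There are 200 camera calls.

## Working session

There is one attempt and no reset: what is moved stays moved. The work goes in short steps, Python scripts to look and compute and a tool call to move; the robot and the scene stay as the last step left them, time stands still between calls to the robot, and variables do not carry over. Pictures are saved under pics/ and viewed, at most 10 in all, crops included, and the job is handed in when it is done.

Besides the shell and the picture viewer there is one more tool, called as name([rows], argument=value, ...), one row to a line, values as JSON. arm_command: Moves the arm, as the interface text tells. Its arguments: {"type":"object","properties":{"offset":{"type":"array"},"spin":{"type":"array"},"fingers":{"type":"number"}},"required":["offset","spin"]}

```bash
mkdir -p pics; cat > h.py <<'E'
from bench import *
import numpy as np, cv2, pickle
from scipy.spatial.transform import Rotation as R
def snap(n):
    st=read_state(); s=snapshot(n)
    if n=='wrist':
        q=np.array(st['tool_rot']); T=np.eye(4); T[:3,:3]=R.from_quat(q[[1,2,3,0]]).as_matrix(); T[:3,3]=st['ee_pos']
        C=T@np.array(s['mount'])
    else:
        E=np.eye(4); E[:3,:3]=cv2.Rodrigues(np.array(s['rvec'],float))[0]; E[:3,3]=np.ravel(s['tvec']); C=np.linalg.inv(E)
    s['C']=C; return s
def save(s,f): cv2.imwrite('pics/'+f,s['img'][:,:,::-1])
def ray(s,u,v):
    d=np.array([(u-s['cx'])/s['fx'],(v-s['cy'])/s['fy'],1.]); return s['C'][:3,3],s['C'][:3,:3]@d
def onz(s,u,v,z):
    o,d=ray(s,u,v); return o+d*(z-o[2])/d[2]
def cloud(s):
    v,u=np.mgrid[:480,:640]; z=s['depth']; P=np.stack([(u-s['cx'])/s['fx']*z,(v-s['cy'])/s['fy']*z,z],-1)
    return P@s['C'][:3,:3].T+s['C'][:3,3]
def proj(s,p):
    c=np.linalg.inv(s['C'])@np.append(p,1); return s['fx']*c[0]/c[2]+s['cx'],s['fy']*c[1]/c[2]+s['cy']
E
python3 - <<'E'
from h import *
print(read_state())
for n in ['scene','top']:
    s=snap(n); save(s,n+'0.png'); pickle.dump(s,open(n+'0.pkl','wb')); print(n,s['C'].round(3).tolist(),s['fx'])
E
```

```text
{'time_s': 0.0, 'joint_positions': array([-1.35762202e+00,  3.00484751e-01,  1.52159577e+00, -1.04906412e-05,
        1.32066887e+00, -6.66007846e-02]), 'joint_vel': array([ 0.00154082,  0.0004776 , -0.00076495, -0.00153086,  0.00079351,
        0.00095361]), 'tau': array([ 1.63982645e-04, -5.31802154e+01, -3.52738059e+01,  7.08356453e-02,
        2.43719341e-02, -1.11391141e-04]), 'ee_pos': array([ 0.15180776, -0.52832639,  0.17477264]), 'tool_rot': array([-5.76442791e-04,  9.90231335e-01,  1.39433024e-01, -4.74164360e-05]), 'force': array([ 0.87332311, -0.05214086,  0.24847451]), 'wrist_torque': array([ 0.04150596, -0.03605293,  0.03377464]), 'grasp_force': 0.0, 'gripper_width': 0.09369665208880763}
scene [[0.544, -0.469, 0.696, -0.16], [-0.839, -0.322, 0.439, -0.489], [0.019, -0.822, -0.569, 0.57], [0.0, 0.0, 0.0, 1.0]] 532.9200673748463
top [[0.005, -0.998, 0.067, 0.353], [-0.999, -0.002, 0.038, -0.134], [-0.038, -0.068, -0.997, 1.041], [0.0, 0.0, 0.0, 1.0]] 584.7707697447909
```

View pics/scene0.png

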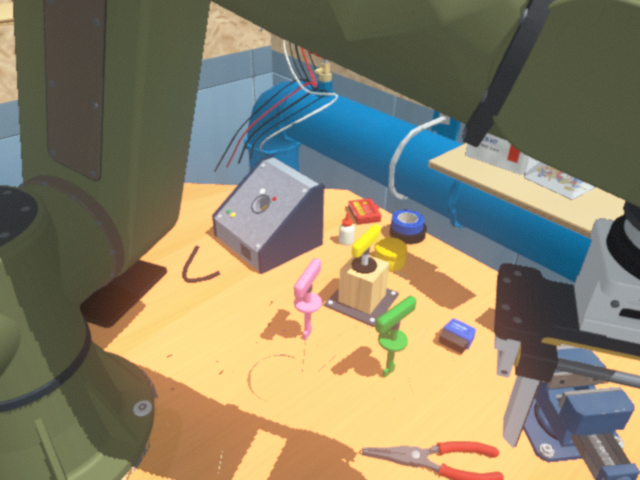

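View pics/top0.png

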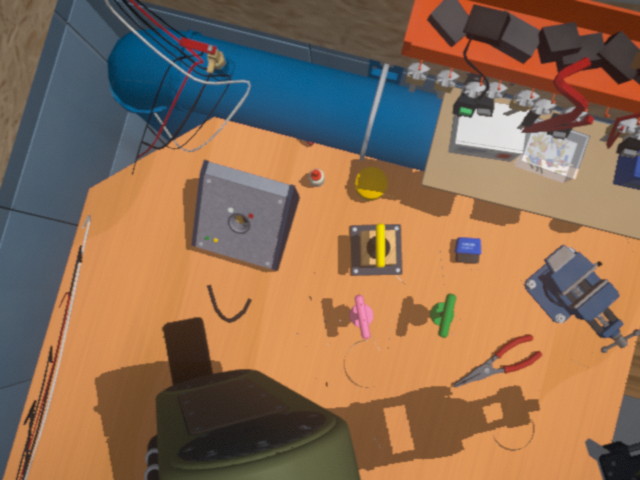

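The key candidates in top view are the yellow bar in the wooden stand (381,245), the pink key (362,317), the green key (446,315) and the yellow tub (371,183). I choose the yellow bar in the stand. The lock is at (239,222).

```bash
python3 - <<'E'
from h import *
s=pickle.load(open('top0.pkl','rb')); im=s['img']; hsv=cv2.cvtColor(im,cv2.COLOR_RGB2HSV)
P=cloud(s)
m=cv2.inRange(hsv,(24,150,120),(36,255,255)); m[:215]=0;m[275:]=0;m[:,:345]=0;m[:,410:]=0
m[(P[...,2]<0.115)]=0
c=max(cv2.findContours(m,0,2)[0],key=cv2.contourArea); r=cv2.minAreaRect(c); b=cv2.boxPoints(r)
W=np.array([onz(s,*p,.129) for p in b]); print('bar',r,W.round(4).tolist(),W.mean(0),np.linalg.norm(W-np.roll(W,1,0),axis=1))
print('bar depth z',np.median(P[m>0],0))
# block top, plate
for lo,hi,n in[(0.066,0.0715,'block')]:
    k=(P[...,2]>lo)&(P[...,2]<hi); k[:,:340]=0;k[:,415:]=0;k[:215]=0;k[285:]=0
    Q=P[k]; print(n,Q.min(0),Q.max(0),len(Q))
# panel fit
k=np.zeros((480,640),bool); k[180:262,205:285]=1; Q=P[k]; Q=Q[(Q[:,2]>.05)&(Q[:,2]<.125)]
for i in range(6):
    c0=Q.mean(0); n=np.linalg.svd(Q-c0,full_matrices=False)[2][2]; n*=np.sign(n[2]); Q=Q[abs((Q-c0)@n)<(.01,.006,.004,.003,.003,.003)[i]]
print('panel',c0,n,np.degrees(np.arccos(n[2])),'yaw',np.arctan2(-n[1],-n[0]),len(Q))
np.save('panel.npy',np.r_[c0,n])
o,d=ray(s,239,222); t=((c0-o)@n)/(d@n); print('lock',o+d*t)
a=cv2.resize(im[165:275,185:305],None,fx=3.3,fy=4,interpolation=2)
b2=cv2.resize(im[205:285,340:420],(396,440),interpolation=2)
cv2.imwrite('pics/c0.png',np.hstack([a,b2])[:,:,::-1])
E
```

```text
bar ((380.0, 245.0), (42.0, 8.0), 90.0) [[0.4521, -0.191, 0.129], [0.4521, -0.2035, 0.129], [0.3864, -0.2033, 0.129], [0.3864, -0.1909, 0.129]] [ 0.41923718 -0.19718691  0.129     ] [0.06566539 0.01246055 0.06563182 0.01240047]
bar depth z [ 0.41916318 -0.1972524   0.12812128]
block [ 0.39184537 -0.22642669  0.06610662] [ 0.44877845 -0.17140322  0.0714913 ] 453
panel [0.46591855 0.02299586 0.08903286] [-0.54558326  0.15953222  0.82273226] 34.64075349572985 yaw -0.2844760208217939 4917
lock [0.46014491 0.03232978 0.08339425]
```

View pics/c0.png

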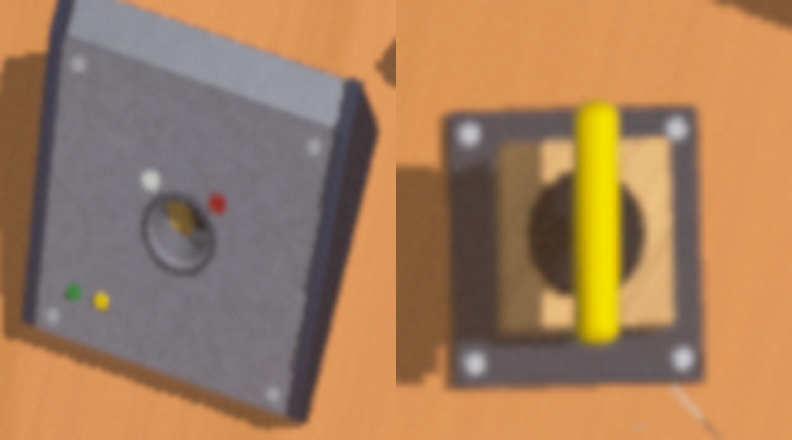

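The crop confirms the choice. On the right is the yellow bar over the bored wooden stand, running along world x. On the left is the lock bore (crop 178,233) with the slot near the white mark (150,180) and the red mark at (217,203). I'll hover over the stand with the tool yawed by π, so that joint 6 has room for the lock turn.

arm_command([
  [0,0,0.25],
  [0,0,0.25],
  [0,0,0.25],
  [0.534,0.662,0.25],
  [0.534,0.662,0.25],
  [0.534,0.662,0.25],
  [0.534,0.662,0.25],
  [0.534,0.662,0.25],
  [0.534,0.662,0.25],
  [0.534,0.662,0.25],
  [0.534,0.662,0.25],
  [0.534,0.662,0.25],
], spin=[0,0,0.9,0.9,0.9,0.9,0.9,0.9,0.9,0.9,0.9,0.9])

```text
time_s: 1.3
ee_pos: [0.4203, -0.1948, 0.3002]
tool_rot: [-0.0, 0.626, 0.78, 0.0]
force: [0.1, -0.8, -0.7]
gripper_width: 0.094
grasp_force: 0.0
```

arm_command([
  [0,0,0],
  [0,0,-0.1],
  [0,0,-0.1],
  [0,0,-0.1],
  [0,0,-0.1],
  [0,0,-0.1],
  [0,0,-0.1],
  [0,0,-0.1],
  [0,0,-0.1],
  [0,0,-0.1],
  [0,0,-0.1],
  [0,0,-0.1],
], spin=[0.645,0.645,0.645,0.645,0.645,0.645,0.645,0.645,0.645,0.645,0.645,0.645])

```text
time_s: 2.5
ee_pos: [0.4188, -0.1976, 0.2503]
tool_rot: [-0.0, 0.007, 1.0, 0.0]
force: [-0.2, -1.1, -0.3]
gripper_width: 0.0939
grasp_force: 0.0
```

```bash
python3 - <<'E'
from h import *
st=read_state(); print(st['ee_pos'],st['tool_rot'],st['joint_positions'])
s=snap('wrist'); save(s,'w1.png'); pickle.dump(s,open('w1.pkl','wb')); print(s['mount'],s['fx'],(s['depth']>0).mean())
s=snap('top'); pickle.dump(s,open('top1.pkl','wb'))
E
```

```text
[ 0.4188457  -0.19758845  0.25025584] [-8.39765031e-05  7.23383944e-03  9.99973831e-01  4.03970759e-05] [-5.19894585e-01  5.24967691e-02  1.63749779e+00 -1.20583841e-05
  1.45178408e+00 -2.07622167e+00]
[[ 2.88742125e-05 -9.58065417e-01 -2.86549571e-01  8.45617371e-02]
 [ 9.99999594e-01 -2.30360720e-04  8.70965672e-04 -1.20040024e-04]
 [-9.00451855e-04 -2.86549480e-01  9.58065021e-01 -2.07787675e-01]
 [ 0.00000000e+00  0.00000000e+00  0.00000000e+00  1.00000000e+00]] 376.07259805571124 0.9959309895833334
```

View pics/w1.png

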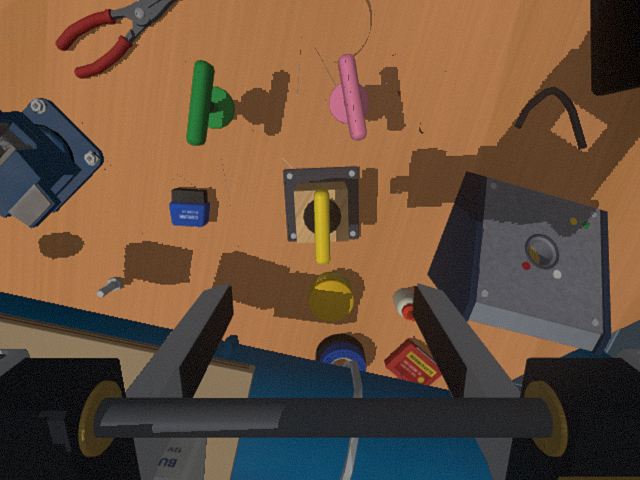

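The wrist view shows the yellow bar at (322,227) on the stand, and the lock at (543,252) with the white mark at (557,275) and the red mark at (526,266). Now I'll measure both from here.

```bash
cat >> h.py <<'E'
def bar(s,z=.129,win=(180,340,270,380)):
    hsv=cv2.cvtColor(s['img'],cv2.COLOR_RGB2HSV); m=cv2.inRange(hsv,(22,140,90),(36,255,255)); k=np.zeros_like(m); k[win[0]:win[1],win[2]:win[3]]=255; m&=k
    P=cloud(s); m[P[...,2]<z-.03]=0
    c=max(cv2.findContours(m,0,2)[0],key=cv2.contourArea); r=cv2.minAreaRect(c); b=cv2.boxPoints(r)
    W=np.array([onz(s,*p,z) for p in b]); e=W-np.roll(W,1,0); L=np.linalg.norm(e,axis=1); i=L.argmax()
    return r,W.mean(0),L[:2],np.arctan(e[i][1]/e[i][0]),np.median(P[m>0],0)
E
python3 - <<'E'
from h import *
s=pickle.load(open('w1.pkl','rb')); print(bar(s))
P=cloud(s)
k=np.zeros((480,640),bool); k[200:310,480:605]=1; Q=P[k]; Q=Q[(Q[:,2]>.05)&(Q[:,2]<.125)]
for i in range(6):
    c0=Q.mean(0); n=np.linalg.svd(Q-c0,full_matrices=False)[2][2]; n*=np.sign(n[2]); Q=Q[abs((Q-c0)@n)<(.01,.006,.004,.003,.003,.003)[i]]
print('panel',c0,n,np.degrees(np.arccos(n[2])),'yaw',np.arctan2(-n[1],-n[0]),len(Q))
for nm,u,v in[('lock',543,252),('white',557,275),('red',526,266)]:
    o,d=ray(s,u,v); print(nm,o+d*((c0-o)@n)/(d@n))
t=pickle.load(open('top1.pkl','rb'))
cv2.imwrite('pics/w1c.png',cv2.resize(s['img'][212:292,498:598],(800,600),interpolation=2)[:,:,::-1])
k=(P[...,2]>.066)&(P[...,2]<.0735); k[:,:270]=0;k[:,370:]=0;k[:160]=0;k[250:]=0
print('block',P[k].min(0),P[k].max(0),np.median(P[k][:,2]))
k=(P[...,2]>.003)&(P[...,2]<.0135); k[:,:270]=0;k[:,370:]=0;k[:160]=0;k[250:]=0; 
E
```

```text
(((321.4039611816406, 226.46658325195312), (75.07395935058594, 14.781523704528809), 88.63607025146484), array([ 0.41693438, -0.198417  ,  0.129     ]), array([0.06964017, 0.01293049]), np.float64(0.0021629708035541075), array([ 0.41576484, -0.19834299,  0.12671959]))
panel [0.46369021 0.02930833 0.08535981] [-0.54935061  0.15754278  0.82060598] 34.85449909358384 yaw -0.27928469163331276 12167
lock [0.45885774 0.03418985 0.08118757]
white [0.48018288 0.04512626 0.09336397]
red [0.46993379 0.01179893 0.09290107]
block [ 0.39117111 -0.22720415  0.06611324] [ 0.44855978 -0.17029681  0.07348195] 0.06854845031467152
```

View pics/w1c.png

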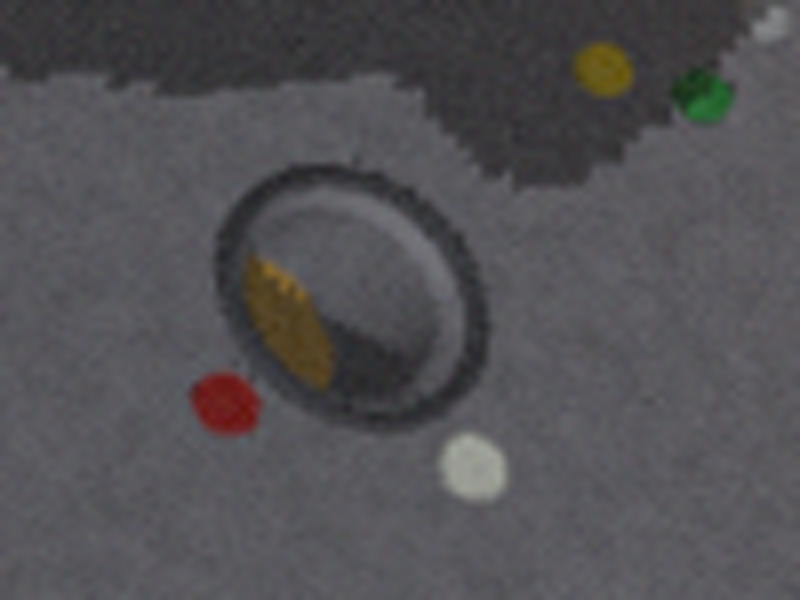

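arm_command([
  [-0.142,0.528,0],
  [-0.142,0.528,0],
  [-0.142,0.528,0],
  [-0.142,0.528,-0.18],
  [-0.142,0.528,-0.18],
  [-0.142,0.528,-0.18],
  [-0.142,0.528,-0.18],
  [-0.142,0.528,-0.18],
  [-0.142,0.528,-0.18],
], spin=[-0.127,-0.127,-0.127,-0.127,-0.127,-0.127,-0.127,-0.127,-0.127])

```text
time_s: 3.5
ee_pos: [0.3487, 0.0658, 0.1612]
tool_rot: [0.001, 0.139, 0.99, 0.0]
force: [-0.1, 0.2, -0.5]
gripper_width: 0.0941
grasp_force: 0.0
```

```bash
python3 - <<'E'
from h import *
s=snap('wrist'); pickle.dump(s,open('w2.pkl','wb')); print(read_state()['ee_pos'])
u,v=proj(s,[.4588,.0335,.082]); print(u,v)
# rectified view looking down the lock axis: homography panel plane -> 8 px/mm
yw=-.281; t=np.radians(35); up=np.array([np.cos(t)*np.cos(yw),np.cos(t)*np.sin(yw),np.sin(t)]); n=np.array([-np.sin(t)*np.cos(yw),-np.sin(t)*np.sin(yw),np.cos(t)]); rt=np.cross(up,n)
L=np.array([.4588,.0335,.082]); outs=[]
for dep in (0,-.022):
    q=np.array([proj(s,L+dep*n+a*rt*.03+b*up*.03) for a,b in[(-1,1),(1,1),(1,-1),(-1,-1)]],np.float32)
    H=cv2.getPerspectiveTransform(q,np.array([[0,0],[400,0],[400,400],[0,400]],np.float32)); im=cv2.warpPerspective(s['img'],H,(400,400))
    cv2.drawMarker(im,(200,200),(0,255,255),0,20); outs.append(im)
cv2.imwrite('pics/w2.png',np.hstack(outs)[:,:,::-1])
E
```

```text
[0.34875974 0.06554903 0.16126976]
321.6877844406298 367.21172480473155
```

View pics/w2.png

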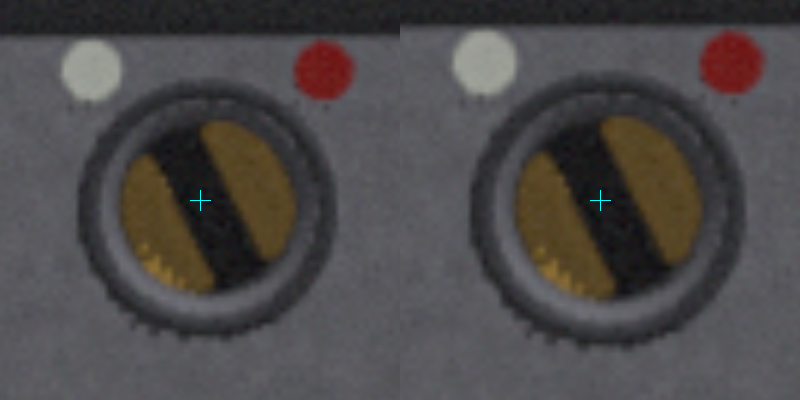

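In the view rectified onto the panel, the bore centre is at (207,208), about 1 mm right and 1.2 mm below my estimate. The slot runs from (577,132) to (646,282), 0.43 rad left of straight up, so the lock stands at about 0.27. Next I'll grasp the key.

arm_command([
  [0.139,-0.527,0.06],
  [0.139,-0.527,0.06],
  [0.139,-0.527,0.06],
  [0.139,-0.527,0.06],
  [0.139,-0.527,0.06],
  [0.139,-0.527,0.06],
  [0.139,-0.527,0.06],
  [0.139,-0.527,0],
  [0.139,-0.527,-0.124],
  [0.139,-0.527,-0.124],
  [0.139,-0.527,-0.124],
  [0.139,-0.527,-0.124],
], spin=[0.134,0.134,0.134,0.134,0.134,0.134,0.134,0.134,0.134,0.134,0.134,0.134])

```text
time_s: 4.75
ee_pos: [0.4182, -0.1978, 0.1003]
tool_rot: [0.001, -0.002, 1.0, -0.001]
force: [0.0, -0.1, 0.8]
gripper_width: 0.0938
grasp_force: 0.0
```

arm_command([
  [0,0,0],
  [0,0,0],
  [0,0,0],
  [0,0,0],
  [0,0,0],
  [0,0,0],
  [0,0,0],
  [0,0,0],
], spin=[0,0,0,0,0,0,0,0], fingers=1)

```text
time_s: 5.55
ee_pos: [0.4174, -0.1971, 0.0983]
tool_rot: [-0.0, -0.002, 1.0, 0.0]
force: [0.1, 0.5, -0.3]
gripper_width: 0.0334
grasp_force: 0.0
```

arm_command([
  [0,0,0],
  [0,0,0],
  [0,0,0],
  [0,0,0],
  [0,0,0],
], spin=[0,0,0,0,0])

```text
time_s: 6.05
ee_pos: [0.4184, -0.198, 0.0997]
tool_rot: [0.001, -0.002, 1.0, -0.001]
force: [-1.3, -4.4, 10.6]
gripper_width: 0.0007
grasp_force: 5.3
```

```bash
python3 - <<'E'
from h import *
print(read_state())
s=snap('wrist');t=snap('scene'); cv2.imwrite('pics/g1.png',np.hstack([cv2.resize(s['img'],(400,300)),cv2.resize(t['img'][180:340,260:460],(400,300))])[:,:,::-1])
E
```

```text
{'time_s': 6.05, 'joint_positions': array([-5.20808573e-01,  1.87150998e-01,  1.84947422e+00, -5.80546467e-04,
        1.10137030e+00, -2.09511481e+00]), 'joint_vel': array([-0.00250338,  0.00283355,  0.00580969, -0.00490459, -0.00408226,
        0.00070715]), 'tau': array([ 1.33669976e+00, -3.91345167e+01, -2.79914993e+01,  6.97725713e-01,
        4.39785607e-01,  7.77984416e-03]), 'ee_pos': array([ 0.4184093 , -0.1979999 ,  0.09971697]), 'tool_rot': array([ 0.00142921, -0.0018858 ,  0.99999657, -0.0011222 ]), 'force': array([-1.27065668, -4.41481336, 10.62044714]), 'wrist_torque': array([-0.70015677, -0.06105113,  0.01457253]), 'grasp_force': 5.307605242123827, 'gripper_width': 0.000728335378701608}
```

View pics/g1.png

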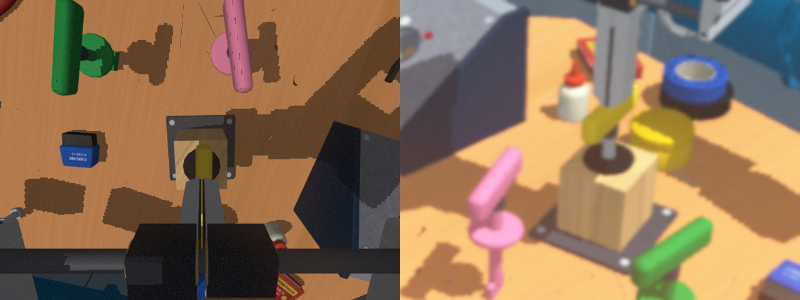

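The key is still in the stand. The fingers look closed on or over the bar at wrist crop (205,170), but the reported width is 0.7 mm. I'll check the heights from depth.

```bash
python3 - <<'E'
from h import *
for n in('wrist','scene'):
    s=snap(n); P=cloud(s); hsv=cv2.cvtColor(s['img'],cv2.COLOR_RGB2HSV); m=cv2.inRange(hsv,(22,120,50),(36,255,255))>0
    k=m&(abs(P[...,0]-.418)<.06)&(abs(P[...,1]+.198)<.05)&(P[...,2]>.08)
    Q=P[k]; print(n,len(Q)); 
    for a in range(380,460,8):
        q=Q[(Q[:,0]*1000>=a)&(Q[:,0]*1000<a+8)]
        if len(q)>3: print(a,len(q),'y',np.percentile(q[:,1],[5,95]).round(4),'z',np.percentile(q[:,2],[5,95]).round(4))
    # fingers near plane
    k=(abs(P[...,0]-.418)<.012)&(abs(P[...,1]+.198)<.05)&(P[...,2]>.09)&(P[...,2]<.2)&~m
    q=P[k]; print('fing',len(q)); 
    for z in np.arange(.09,.2,.01):
        r=q[(q[:,2]>=z)&(q[:,2]<z+.01)]
        if len(r)>3: print(round(z,2),len(r),np.percentile(r[:,1],[2,98]).round(4),np.percentile(r[:,0],[2,98]).round(4))
E
```

```text
wrist 1732
380 392 y [-0.2017 -0.1909] z [0.1128 0.2429]
388 493 y [-0.2025 -0.1902] z [0.1238 0.2467]
396 455 y [-0.2025 -0.186 ] z [0.124 0.25 ]
404 306 y [-0.2025 -0.19  ] z [0.1236 0.1468]
412 30 y [-0.1983 -0.1978] z [0.1503 0.153 ]
420 24 y [-0.1982 -0.1977] z [0.1526 0.1552]
436 8 y [-0.1982 -0.1977] z [0.1267 0.1288]
444 23 y [-0.1982 -0.1977] z [0.1269 0.1291]
fing 4504
0.12 33 [-0.2027 -0.1905] [0.4079 0.4114]
0.13 296 [-0.209  -0.1871] [0.4078 0.41  ]
0.14 454 [-0.2097 -0.1863] [0.4077 0.4099]
0.15 538 [-0.2099 -0.1862] [0.4077 0.4104]
0.16 645 [-0.2098 -0.1861] [0.4075 0.4099]
0.17 771 [-0.21   -0.1861] [0.4076 0.4099]
0.18 957 [-0.21  -0.186] [0.4075 0.4099]
0.19 810 [-0.2096 -0.1861] [0.4074 0.4205]
scene 339
380 82 y [-0.2027 -0.1924] z [0.1119 0.1284]
388 57 y [-0.2038 -0.1935] z [0.1128 0.1294]
396 53 y [-0.2408 -0.194 ] z [0.1132 0.2554]
404 42 y [-0.2038 -0.1952] z [0.1134 0.1296]
412 27 y [-0.2041 -0.2012] z [0.108  0.1268]
420 19 y [-0.2047 -0.2021] z [0.1141 0.1272]
428 21 y [-0.2042 -0.1532] z [0.1153 0.2557]
436 19 y [-0.204  -0.2024] z [0.1151 0.1253]
444 18 y [-0.204  -0.2007] z [0.1161 0.1286]
fing 888
0.09 29 [-0.2031 -0.1955] [0.413  0.4197]
0.1 22 [-0.204  -0.1979] [0.4129 0.4224]
0.11 5 [-0.2042 -0.2035] [0.4165 0.4276]
0.12 9 [-0.2021 -0.1919] [0.4086 0.4262]
0.13 55 [-0.209  -0.1884] [0.407  0.4109]
0.14 119 [-0.2108 -0.1869] [0.4071 0.4253]
0.15 123 [-0.2108 -0.187 ] [0.4067 0.4249]
0.16 126 [-0.211  -0.1862] [0.4066 0.4251]
0.17 130 [-0.2111 -0.1858] [0.4072 0.425 ]
0.18 131 [-0.2111 -0.1867] [0.4069 0.426 ]
0.19 139 [-0.211  -0.1872] [0.4068 0.4248]
```

```bash
python3 - <<'E'
from h import *
s=pickle.load(open('w1.pkl','rb')); P=cloud(s)
for (u,v) in [(222,290),(228,292),(215,292),(205,297),(222,300),(225,320),(420,290),(428,292)]: print(u,v,P[v,u].round(4))
C=s['C']; print(C[:3,3]); c=P[285:470,150:240].reshape(-1,3); c=c[c[:,2]>.2]; print(c.min(0),np.percentile(c[:,2],[.5,2,5,10]))
s=snap('wrist'); P=cloud(s); print(s['C'][:3,3]); c=P[230:480,200:440].reshape(-1,3); c=c[c[:,2]>.1294]; print(np.percentile(c[:,2],[.5,2,5,10]))
print(read_state()['gripper_width'],read_state()['ee_pos'])
E
```

```text
222 290 [ 0.3343 -0.1965  0.4581]
228 292 [ 0.4096 -0.2443  0.2864]
215 292 [ 0.408  -0.2496  0.2898]
205 297 [ 0.4084 -0.253   0.2947]
222 300 [ 0.4097 -0.2449  0.2955]
225 320 [ 0.4207 -0.2447  0.2944]
420 290 [ 0.4106 -0.1488  0.2848]
428 292 [ 0.4096 -0.1462  0.2896]
[ 0.33432586 -0.19650214  0.45805775]
[ 0.33432586 -0.32133887  0.21446908] [0.21716603 0.22516646 0.22915025 0.22971828]
[ 0.33320947 -0.19806082  0.30729043]
[0.1359165  0.14675151 0.1634292  0.18408572]
9.478764093425249e-05 [ 0.41838096 -0.19815831  0.09973311]
```

The depth shows the real fingertips at z≈0.130 while the reported TCP is 0.0997, and the open-hand picture gives the same offset. So the fingers end about 30 mm short of the reported TCP and are closed on top of the bar. I'll lift, open and go 30 mm deeper.

arm_command([
  [0,0,0.04],
  [0,0,0.04],
  [0,0,0.04],
  [0,0,0.04],
  [0,0,0.04],
  [0,0,0.04],
  [0,0,0.04],
  [0,0,0.0],
  [0,0,-0.04],
  [0,0,-0.061],
  [0,0,-0.061],
  [0,0,-0.061],
], spin=[0,0,0,0,0,0,0,0,0,0,0,0], fingers=0)

```text
time_s: 7.5
ee_pos: [0.4177, -0.1972, 0.0684]
tool_rot: [0.0, -0.002, 1.0, -0.0]
force: [0.5, 0.4, 0.2]
gripper_width: 0.047
grasp_force: 0.0
```

arm_command([
  [0,0,0],
  [0,0,0],
  [0,0,0],
  [0,0,0],
  [0,0,0],
  [0,0,0],
  [0,0,0],
  [0,0,0],
], spin=[0,0,0,0,0,0,0,0], fingers=1)

```text
time_s: 8.3
ee_pos: [0.4174, -0.1971, 0.0678]
tool_rot: [-0.0, -0.002, 1.0, 0.0]
force: [0.2, -0.2, -0.3]
gripper_width: 0.014
grasp_force: 30.0
```

Gripped at 14 mm with 30 N. The tool can't tilt, so I'll lean the key about 32° in the pads by levering its blade inside the mouth of the stand's bore.

arm_command([
  [0,0,0.05],
  [0,0,0.092],
  [0,0,0.092],
  [-0.018,0,0.091],
  [-0.037,0,0.0886],
  [-0.055,0,0.084],
  [-0.072,0,0.079],
  [-0.086,0,0.073],
  [-0.098,0,0.066],
  [-0.107,0,0.061],
  [-0.1144,0,0.0566],
  [-0.1144,0,0.0566],
], spin=[0,0,0,0,0,0,0,0,0,0,0,0])

```text
time_s: 9.5
ee_pos: [0.3597, -0.197, 0.0958]
tool_rot: [-0.0, -0.002, 1.0, 0.0]
force: [3.1, -0.6, -0.4]
gripper_width: 0.0136
grasp_force: 30.0
```

```bash
python3 - <<'E'
from h import *
st=read_state(); print(st['force'],st['wrist_torque'],st['gripper_width'])
s=snap('scene'); t=snap('wrist')
cv2.imwrite('pics/t1.png',np.hstack([cv2.resize(s['img'][180:340,240:440],(400,320)),cv2.resize(t['img'],(400,320))])[:,:,::-1])
E
```

```text
[ 3.1395092  -0.57378694 -0.37101343] [-0.142554   -0.85366806 -0.04279588] 0.013622210489791847
```

View pics/t1.png

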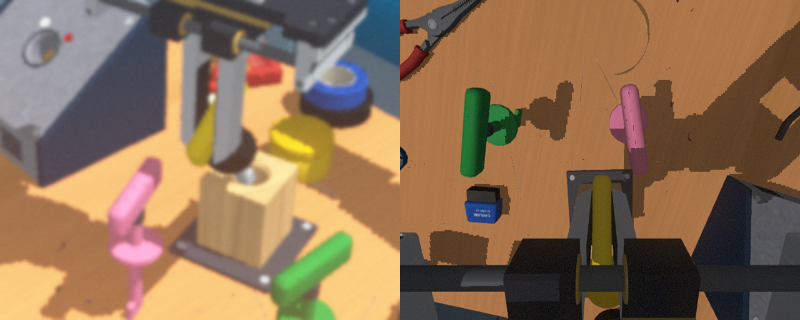

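The key has pivoted in the pads, as the leaning bar and shank at left crop (205,135) show. I'll lift clear and measure the tilt.

arm_command([
  [0,0,0.08],
  [0,0,0.16],
  [0,0,0.24],
  [0,0,0.24],
  [0,0,0.24],
  [0,0,0.24],
], spin=[0,0,0,0,0,0])

```text
time_s: 10.2
ee_pos: [0.3595, -0.1967, 0.2145]
tool_rot: [-0.001, -0.002, 1.0, 0.001]
force: [0.1, -0.0, -1.3]
gripper_width: 0.014
grasp_force: 30.0
```

```bash
cat >> h.py <<'E'
def tilt():
    "bar line and tilt, in the gripper's vertical plane, from the wrist's depth of the yellow top"
    s=snap('wrist'); st=read_state(); P=cloud(s); hsv=cv2.cvtColor(s['img'],cv2.COLOR_RGB2HSV); m=cv2.inRange(hsv,(22,120,40),(36,255,255))>0
    q=st['tool_rot']; T=R.from_quat(np.array(q)[[1,2,3,0]]); Q=T.inv().apply(P[m]-st['ee_pos'])
    Q=Q[(abs(Q[:,1])<.009)&(abs(Q[:,0])<.05)&(abs(Q[:,2]+.05)<.05)]
    h=-T.apply([1,0,0]); 
    X=-Q[:,0]; Z=-Q[:,2]   # X along heading, Z up, from reported TCP
    A=[]
    for a in np.arange(-.05,.05,.004):
        k=(X>=a)&(X<a+.004)
        if k.sum()>8: A.append((a+.002,np.median(Z[k]),k.sum()))
    return st,np.arctan2(h[1],h[0]),np.array(A)
E
python3 - <<'E'
from h import *
st,h,A=tilt(); print(st['ee_pos'],h,st['gripper_width']); print(A.round(4))
s=snap('scene'); P=cloud(s); hsv=cv2.cvtColor(s['img'],cv2.COLOR_RGB2HSV)
# shank/collar/blade points: everything below the fingers and near the gripper plane
q=P.reshape(-1,3); e=st['ee_pos']
k=(abs(q[:,1]-e[1])<.025)&(abs(q[:,0]-e[0])<.1)&(q[:,2]>.09)&(q[:,2]<e[2]+.03); q=q[k]-e
for z in np.arange(-.12,.03,.006):
    r=q[(q[:,2]>=z)&(q[:,2]<z+.006)]
    if len(r)>3: print(round(z+.003,3),len(r),r[:,0].min().round(4),np.median(r[:,0]).round(4),r[:,0].max().round(4),np.median(r[:,1]).round(4))
E
```

```text
[ 0.35952676 -0.19666988  0.21456175] 0.0038104015019787773 0.013888666260369059
[[-2.40e-02  4.48e-02  2.63e+02]
 [-2.00e-02  4.73e-02  2.97e+02]
 [-1.60e-02  4.97e-02  3.03e+02]
 [-1.20e-02  5.19e-02  3.06e+02]
 [-8.00e-03  5.43e-02  3.23e+02]
 [-4.00e-03  5.68e-02  3.26e+02]
 [ 0.00e+00  5.90e-02  3.16e+02]
 [ 4.00e-03  6.12e-02  3.46e+02]
 [ 8.00e-03  6.36e-02  3.38e+02]
 [ 1.20e-02  6.60e-02  3.46e+02]
 [ 1.60e-02  6.81e-02  3.70e+02]
 [ 2.00e-02  7.05e-02  3.35e+02]
 [ 2.40e-02  7.17e-02  2.05e+02]]
-0.117 16 -0.0846 -0.0541 -0.0482 0.0206
-0.111 54 -0.0873 -0.0724 -0.0274 0.0186
-0.105 87 -0.0877 -0.07 -0.0233 0.0188
-0.099 118 -0.0876 -0.0676 -0.0234 0.0191
-0.093 137 -0.0863 -0.068 -0.0304 0.0214
-0.045 9 0.0508 0.0529 0.0564 -0.0016
-0.039 27 0.0475 0.0548 0.0742 -0.0021
-0.033 35 0.0458 0.0524 0.0702 -0.0021
-0.027 30 0.0475 0.055 0.0676 -0.0022
-0.021 21 0.043 0.0479 0.0542 -0.0039
-0.015 23 0.041 0.0438 0.0511 -0.0033
-0.009 13 0.0379 0.0415 0.0448 -0.0046
0.003 19 0.0125 0.0144 0.0197 -0.0017
0.009 141 0.0112 0.0177 0.0282 -0.0037
0.015 121 0.0169 0.0259 0.0357 -0.0106
0.021 92 0.0214 0.0355 0.0442 -0.0094
0.027 21 -0.0172 0.0423 0.046 -0.0043
```

```bash
cat >> h.py <<'E'
def blade():
    "silhouette of the steel blade in the scene view, cast on the gripper's vertical plane; returns (X,Z) rel. reported TCP"
    st=read_state(); s=snap('scene'); q=st['tool_rot']; T=R.from_quat(np.array(q)[[1,2,3,0]]); h=-T.apply([1,0,0]); y=np.cross([0,0,1],h); e=np.array(st['ee_pos'])
    hsv=cv2.cvtColor(s['img'],cv2.COLOR_RGB2HSV); P=cloud(s); d=P-e
    m=((abs(d@y)<.02)&(hsv[...,1]<90)&(hsv[...,2]>40)).astype(np.uint8)
    u,v=proj(s,e+h*.061-np.array([0,0,.043])); k=np.zeros_like(m); k[int(v)-22:int(v)+22,int(u)-22:int(u)+22]=1; m*=k
    c=max(cv2.findContours(m,0,2)[0],key=cv2.contourArea); out=[]
    for a,b in cv2.convexHull(c)[:,0]:
        o,r=ray(s,a,b); p=o+r*((e-o)@y)/(r@y)-e; out.append((p@h,p[2],a,b))
    return np.array(out),cv2.contourArea(c),(u,v)
E
python3 - <<'E'
from h import *
o,a,uv=blade(); print(uv,a); print(o.round(4))
E
```

```text
(np.float64(367.72485823069513), np.float64(208.4246325868516)) 284.5
[[ 7.21e-02 -1.18e-02  3.73e+02  1.86e+02]
 [ 7.64e-02 -4.01e-02  3.73e+02  2.02e+02]
 [ 6.26e-02 -4.82e-02  3.68e+02  2.11e+02]
 [ 5.97e-02 -4.84e-02  3.67e+02  2.12e+02]
 [ 5.03e-02 -4.36e-02  3.64e+02  2.12e+02]
 [-5.00e-03  2.24e-02  3.46e+02  1.87e+02]
 [ 0.00e+00  2.15e-02  3.48e+02  1.86e+02]]
```

arm_command([
  [0.03,0.447,0],
  [0.03,0.447,0],
  [0.03,0.447,0],
  [0.03,0.447,0],
  [0.03,0.447,0],
  [0.03,0.447,-0.11],
  [0.03,0.447,-0.11],
  [0.03,0.447,-0.11],
  [0.03,0.447,-0.11],
], spin=[0.094,0.094,0.094,0.094,0.094,0.094,0.094,0.094,0.094])

```text
time_s: 11.25
ee_pos: [0.3758, 0.0259, 0.1625]
tool_rot: [0.001, -0.1, 0.995, -0.0]
force: [0.6, 0.9, -1.5]
gripper_width: 0.014
grasp_force: 30.0
```

```bash
python3 - <<'E'
from h import *
st,h,A=tilt(); print(st['ee_pos'],h,st['gripper_width'],st['force']); print(A[::3].round(4),len(A))
s=snap('scene'); 
L=np.array([.4578,.0328,.0815]); e=np.array(st['ee_pos']); hh=np.array([np.cos(h),np.sin(h),0]); tip=e+.0625*hh-np.array([0,0,.0455])
kz=np.array([0,0,np.cos(.525)])-np.sin(.525)*hh; kx=np.cross(np.cross(kz,hh)*-1,kz)*-1
kx=hh*np.cos(.525)+np.array([0,0,np.sin(.525)])
im=cv2.resize(s['img'][140:260,200:360],(800,600),interpolation=2)
f=lambda p:tuple(int(round(a)) for a in ((np.array(proj(s,p))-[200,140])*5))
yw=-.281;t=np.radians(35);n=np.array([-np.sin(t)*np.cos(yw),-np.sin(t)*np.sin(yw),np.cos(t)])
for p,c in[(tip-.011*kx,(255,0,0)),(tip+.011*kx,(255,0,0)),(tip,(0,255,0)),(L,(0,255,255)),(tip+.11*kz,(255,0,255)),(tip+.065*kz,(255,0,255))]: cv2.drawMarker(im,f(p),c,1,12); print(f(p))
cv2.imwrite('pics/a1.png',im[:,:,::-1])
E
```

```text
[0.3759379  0.02591586 0.16264691] 0.19958271941626857 0.014036812789189777 [ 0.22080619  0.10585197 -0.28158507]
[[-2.40e-02  4.47e-02  2.66e+02]
 [-1.20e-02  5.20e-02  3.10e+02]
 [ 0.00e+00  5.88e-02  3.26e+02]
 [ 1.20e-02  6.58e-02  3.54e+02]
 [ 2.40e-02  7.17e-02  1.91e+02]] 13
(234, 277)
(258, 223)
(246, 250)
(302, 319)
(141, 60)
(187, 143)
```

View pics/a1.png

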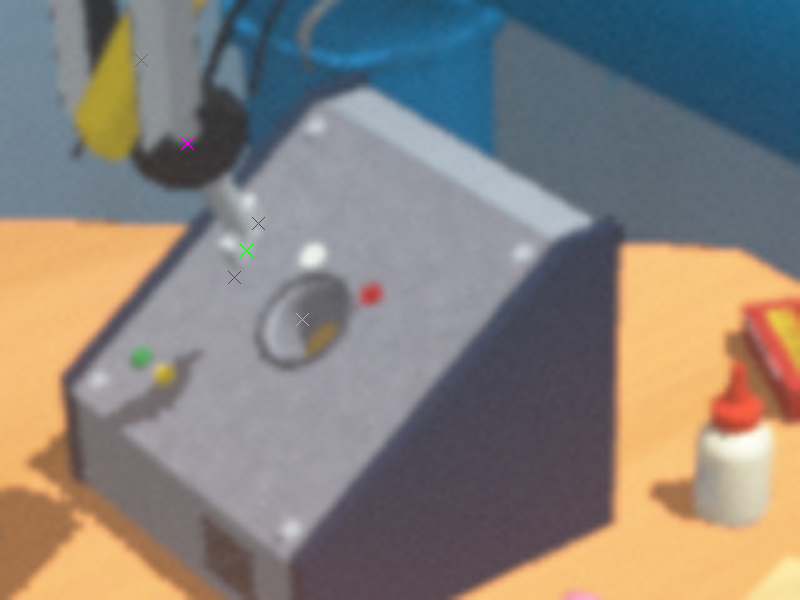

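The tip marker (246,250) sits on the blade's end and the bore marker (302,319) on the bore. Now I'll go in along the lock axis, watching the force.

arm_command([
  [0.03,-0.008,-0.055],
  [0.03,-0.008,-0.055],
  [0.039,-0.0105,-0.068],
  [0.048,-0.013,-0.081],
  [0.048,-0.013,-0.081],
  [0.048,-0.013,-0.081],
], spin=[0,0,0,0,0,0])

```text
time_s: 11.95
ee_pos: [0.3992, 0.0199, 0.1209]
tool_rot: [0.0, -0.1, 0.995, 0.0]
force: [-0.9, 0.1, -1.2]
gripper_width: 0.014
grasp_force: 30.0
```

arm_command([
  [0.006,-0.002,-0.009],
  [0.012,-0.0035,-0.018],
  [0.0166,-0.0048,-0.0246],
  [0.0166,-0.0048,-0.0246],
], spin=[0,0,0,0])

```text
time_s: 12.35
ee_pos: [0.4074, 0.0174, 0.1078]
tool_rot: [-0.0, -0.1, 0.995, 0.0]
force: [-0.2, 0.0, -0.8]
gripper_width: 0.0141
grasp_force: 30.0
```

arm_command([
  [0.0022,-0.0006,-0.0033],
  [0.0044,-0.0013,-0.0066],
  [0.0044,-0.0013,-0.0066],
], spin=[0,0,0])

```text
time_s: 12.65
ee_pos: [0.4097, 0.0168, 0.1049]
tool_rot: [-0.0, -0.1, 0.995, 0.0]
force: [-0.5, -0.6, -0.5]
gripper_width: 0.0138
grasp_force: 30.0
```

arm_command([
  [0.0033,-0.001,-0.0049],
  [0.0033,-0.001,-0.0049],
], spin=[0,0])

```text
time_s: 12.85
ee_pos: [0.4113, 0.0163, 0.1024]
tool_rot: [-0.0, -0.1, 0.995, 0.0]
force: [-0.2, 0.3, -0.7]
gripper_width: 0.0141
grasp_force: 30.0
```

arm_command([
  [0.0033,-0.001,-0.0049],
  [0.0033,-0.001,-0.0049],
], spin=[0,0])

```text
time_s: 13.05
ee_pos: [0.413, 0.0159, 0.1001]
tool_rot: [-0.0, -0.1, 0.995, 0.0]
force: [-1.5, 0.5, 2.5]
gripper_width: 0.0137
grasp_force: 30.0
```

Light contact came at the expected depth, so the blade is in the slot. Next I'll compute the turning path about the lock axis with the key held and pivoting in the pads, tip raised 3 mm from the floor.

```bash
cat > turn.py <<'E'
from h import *
yw=-.281;t=np.radians(35);S=np.sin(t)
up=np.array([np.cos(t)*np.cos(yw),np.cos(t)*np.sin(yw),S]); n=np.array([-S*np.cos(yw),-S*np.sin(yw),np.cos(t)]); rt=np.cross(up,n)
def tcp(phi,tip):
    x=np.cos(phi)*up+np.sin(phi)*rt; h=np.arctan2(x[1],x[0]); th=np.arcsin(x[2]); hh=np.array([np.cos(h),np.sin(h),0]); z=np.array([0,0,1.])
    kz=z*np.cos(th)-hh*np.sin(th)
    return tip-.0064*x+.1135*kz-.0495*z, h, th
if __name__=='__main__':
    e=np.array(read_state()['ee_pos']); h0=.2; tip0=e+.0625*np.array([np.cos(h0),np.sin(h0),0])-[0,0,.0455]
    print('tip0',tip0); np.save('tip0.npy',tip0); a0=tcp(-.41,tip0)[0]; print('consistency',a0-e)
    prev=None
    for phi in np.arange(-.40,1.0,.1):
        p,h,th=tcp(phi,tip0+.003*n); print(round(phi,2),p.round(4),((p-e)/.5).round(4),'h',round(h,3),'spin',round(np.degrees(h-h0)/120,4),'th',round(np.degrees(th),1))
E
python3 turn.py
```

```text
tip0 [0.47428023 0.02828897 0.05461563]
consistency [-0.00250586 -0.00096108 -0.00183938]
-0.4 [0.4085 0.0161 0.1006] [-0.0091  0.0004  0.0009] h 0.195 spin -0.0022 th 31.9
-0.3 [0.4053 0.0234 0.099 ] [-0.0155  0.015  -0.0022] h 0.08 spin -0.0573 th 33.2
-0.2 [0.4036 0.0314 0.0978] [-0.0189  0.0311 -0.0045] h -0.038 spin -0.1138 th 34.2
-0.1 [0.4035 0.0399 0.0971] [-0.0191  0.048  -0.006 ] h -0.159 spin -0.1715 th 34.8
-0.0 [0.405  0.0483 0.0969] [-0.016   0.0648 -0.0065] h -0.281 spin -0.2297 th 35.0
0.1 [0.4082 0.0562 0.0971] [-0.0096  0.0807 -0.006 ] h -0.403 spin -0.2879 th 34.8
0.2 [0.4128 0.0633 0.0978] [-0.0005  0.0949 -0.0045] h -0.524 spin -0.3455 th 34.2
0.3 [0.4185 0.0692 0.099 ] [ 0.011   0.1067 -0.0022] h -0.642 spin -0.4021 th 33.2
0.4 [0.4251 0.0737 0.1006] [0.0242 0.1157 0.0009] h -0.757 spin -0.4572 th 31.9
0.5 [0.4322 0.0766 0.1024] [0.0383 0.1215 0.0046] h -0.869 spin -0.5105 th 30.2
0.6 [0.4394 0.078  0.1045] [0.0528 0.1242 0.0088] h -0.977 spin -0.5619 th 28.3
0.7 [0.4465 0.0778 0.1068] [0.0669 0.1238 0.0133] h -1.08 spin -0.6113 th 26.0
0.8 [0.4531 0.0761 0.1091] [0.0802 0.1205 0.0179] h -1.18 spin -0.6588 th 23.6
0.9 [0.4591 0.0732 0.1113] [0.0922 0.1147 0.0224] h -1.275 spin -0.7044 th 20.9
```

arm_command([
  [-0.009,0,0.001],
  [-0.0125,0.0075,-0.0005],
  [-0.0155,0.015,-0.0022],
  [-0.0175,0.023,-0.0035],
  [-0.0189,0.0311,-0.0045],
  [-0.0192,0.0395,-0.0053],
  [-0.0191,0.048,-0.006],
  [-0.0178,0.0565,-0.0063],
  [-0.016,0.0648,-0.0065],
  [-0.013,0.073,-0.0063],
  [-0.0096,0.0807,-0.006],
  [-0.0096,0.0807,-0.006],
], spin=[-0.002,-0.03,-0.0573,-0.085,-0.1138,-0.143,-0.1715,-0.2,-0.2297,-0.259,-0.288,-0.288])

```text
time_s: 14.25
ee_pos: [0.4086, 0.056, 0.0975]
tool_rot: [0.001, 0.2, 0.98, -0.0]
force: [2.4, -3.3, 2.4]
gripper_width: 0.0141
grasp_force: 30.0
```

```bash
python3 - <<'E'
from h import *
st,h,A=tilt(); print(st['ee_pos'],h,st['gripper_width'],st['force'],st['wrist_torque']); print(A.round(4)[::3],len(A))
E
```

```text
[0.40853438 0.05593332 0.09750405] -0.4011478457469013 0.013360354533081875 [ 1.08233715 -4.12959982  2.02375964] [-0.87190471 -0.69109852 -0.12877569]
[[-2.40e-02  4.36e-02  2.08e+02]
 [-1.20e-02  5.13e-02  3.13e+02]
 [ 0.00e+00  5.90e-02  3.33e+02]
 [ 1.20e-02  6.64e-02  3.59e+02]
 [ 2.40e-02  7.27e-02  1.42e+02]] 13
```

arm_command([
  [0.0045,0.007,0.0007],
  [0.0091,0.0142,0.0015],
  [0.0148,0.02,0.0026],
  [0.0206,0.026,0.0038],
  [0.027,0.0307,0.0053],
  [0.0338,0.035,0.0069],
  [0.041,0.038,0.0087],
  [0.0479,0.0408,0.0106],
  [0.055,0.0423,0.0127],
  [0.0624,0.0435,0.0148],
  [0.0624,0.0435,0.0148],
], spin=[-0.029,-0.0576,-0.086,-0.1142,-0.142,-0.1693,-0.196,-0.2226,-0.248,-0.274,-0.274])

```text
time_s: 15.4
ee_pos: [0.4384, 0.0781, 0.1039]
tool_rot: [-0.001, 0.469, 0.883, -0.0]
force: [-3.6, 1.8, -1.5]
gripper_width: 0.0133
grasp_force: 30.0
```

```bash
python3 - <<'E'
from h import *
st,h,A=tilt(); print(st['ee_pos'],h,st['gripper_width'],st['force'],st['wrist_torque']); print(A.round(4)[::3],len(A))
E
```

```text
[0.43832588 0.07802839 0.10397485] -0.9742485205943805 0.013904242129294846 [-3.40847004  0.79656853 -2.2309777 ] [ 0.46564208  0.960133   -0.06982575]
[[-2.80e-02  4.37e-02  4.20e+01]
 [-1.60e-02  5.04e-02  3.05e+02]
 [-4.00e-03  5.68e-02  3.15e+02]
 [ 8.00e-03  6.28e-02  3.27e+02]
 [ 2.00e-02  6.93e-02  3.29e+02]] 15
```

arm_command([
  [0.007,0,0.0022],
  [0.0141,-0.0004,0.0045],
  [0.021,-0.0018,0.0068],
  [0.0274,-0.0037,0.0091],
  [0.0335,-0.0065,0.0114],
  [0.0394,-0.0095,0.0136],
  [0.0394,-0.0095,0.0136],
], spin=[-0.025,-0.0494,-0.073,-0.0969,-0.12,-0.1425,-0.1425])

```text
time_s: 16.15
ee_pos: [0.4558, 0.0731, 0.1098]
tool_rot: [-0.003, 0.595, 0.804, -0.003]
force: [-16.0, 1.6, -3.5]
gripper_width: 0.0136
grasp_force: 30.0
```

```bash
python3 - <<'E'
from h import *
st,h,A=tilt(); print(st['ee_pos'],h,st['gripper_width'],st['force'],st['wrist_torque']); print(A.round(4)[::3],len(A))
E
```

```text
[0.45583743 0.07309158 0.10978177] -1.272191324747453 0.013986846124324999 [-16.1696669    1.50571281  -1.90487919] [0.30727702 3.06056003 0.36039179]
[[-2.80e-02  4.76e-02  1.89e+02]
 [-1.60e-02  5.27e-02  2.88e+02]
 [-4.00e-03  5.72e-02  3.06e+02]
 [ 8.00e-03  6.18e-02  2.99e+02]
 [ 2.00e-02  6.63e-02  3.02e+02]] 15
```

arm_command([
  [0,0,0],
  [-0.003,0,0],
  [-0.003,0,0],
], spin=[-0.03,-0.05,-0.05])

```text
time_s: 16.5
ee_pos: [0.4553, 0.073, 0.11]
tool_rot: [-0.002, 0.636, 0.772, -0.002]
force: [-10.3, -0.3, -7.4]
gripper_width: 0.0145
grasp_force: 31.0
```

```bash
python3 - <<'E'
from h import *
st=read_state(); print(st['ee_pos'],st['force'],st['wrist_torque'],st['gripper_width'])
# what can be seen of the bore from the cameras
yw=-.281;t=np.radians(35); L=np.array([.4578,.0328,.0815])
for nme in('scene','top','wrist'):
    s=snap(nme); pickle.dump(s,open('k_%s.pkl'%nme,'wb')); u,v=proj(s,L); print(nme,u,v)
E
```

```text
[0.45528143 0.07302805 0.11000188] [-10.26204659  -0.32515129  -7.43803483] [0.10926413 1.52306101 0.5235684 ] 0.01447306372958953
scene 260.37229759172635 203.75625825355908
top 238.8938512435505 223.53243065701525
wrist 315.9950401631439 317.7646141073086
```

Yaw resistance is now 0.52 N m against about 0.06 for the friction, so the stop seems reached. I'll ease the key back within its play and draw it out along the lock axis.

arm_command([
  [-0.008,0.004,-0.003],
  [-0.0156,0.0076,-0.0066],
  [-0.0156,0.0076,-0.0066],
], spin=[0.06,0.119,0.119])

```text
time_s: 16.95
ee_pos: [0.4487, 0.0763, 0.1077]
tool_rot: [-0.0, 0.532, 0.846, -0.001]
force: [-4.4, -4.6, -1.1]
gripper_width: 0.0137
grasp_force: 30.0
```

arm_command([
  [-0.006,0.0017,0.009],
  [-0.012,0.0035,0.018],
  [-0.024,0.007,0.036],
  [-0.036,0.0105,0.054],
  [-0.052,0.015,0.078],
  [-0.052,0.015,0.12],
  [-0.052,0.015,0.2],
  [-0.052,0.015,0.2],
], spin=[0,0,0,0,0,0,0,0])

```text
time_s: 17.75
ee_pos: [0.4252, 0.0851, 0.2132]
tool_rot: [0.003, 0.535, 0.845, 0.003]
force: [-0.0, 0.7, -1.5]
gripper_width: 0.0137
grasp_force: 30.0
```

arm_command([
  [-0.226,-0.153,0],
  [-0.226,-0.153,0],
  [-0.226,-0.153,0],
  [-0.226,-0.153,-0.138],
  [-0.226,-0.153,-0.138],
  [-0.226,-0.153,-0.138],
], spin=[0,0,0,0,0,0])

```text
time_s: 18.35
ee_pos: [0.3092, 0.0082, 0.1375]
tool_rot: [-0.002, 0.536, 0.844, -0.001]
force: [0.4, 0.1, -0.9]
gripper_width: 0.0138
grasp_force: 30.0
```

```bash
python3 - <<'E'
from h import *
s=snap('wrist'); st,h,A=tilt(); print(st['ee_pos'],h); print(A.round(4)[::3])
yw=-.281; t=np.radians(35); up=np.array([np.cos(t)*np.cos(yw),np.cos(t)*np.sin(yw),np.sin(t)]); n=np.array([-np.sin(t)*np.cos(yw),-np.sin(t)*np.sin(yw),np.cos(t)]); rt=np.cross(up,n)
L=np.array([.4578,.0328,.0815]); print(proj(s,L)); outs=[]
for dep in (0,-.022):
    q=np.array([proj(s,L+dep*n+a*rt*.03+b*up*.03) for a,b in[(-1,1),(1,1),(1,-1),(-1,-1)]],np.float32)
    H=cv2.getPerspectiveTransform(q,np.array([[0,0],[400,0],[400,400],[0,400]],np.float32)); im=cv2.warpPerspective(s['img'],H,(400,400)); outs.append(im)
g=cv2.cvtColor(outs[1],cv2.COLOR_RGB2GRAY); yy,xx=np.mgrid[:400,:400]
m=((g<55)&((xx-200)**2+(yy-200)**2<75**2)).astype(np.uint8)
c=max(cv2.findContours(m,0,2)[0],key=cv2.contourArea); print(cv2.minAreaRect(c),cv2.fitLine(c,2,0,.01,.01).ravel())
cv2.imwrite('pics/l2.png',np.hstack(outs)[:,:,::-1])
E
```

```text
[0.31099339 0.00816863 0.13987712] -1.129983018686925
[[-2.80e-02  4.52e-02  1.33e+02]
 [-1.60e-02  5.09e-02  2.90e+02]
 [-4.00e-03  5.63e-02  3.04e+02]
 [ 8.00e-03  6.14e-02  3.13e+02]
 [ 2.00e-02  6.67e-02  3.06e+02]]
(np.float64(512.6354223294773), np.float64(302.8299879341058))
((201.6826171875, 201.42764282226562), (61.809452056884766, 149.63662719726562), 40.3140983581543) [  0.63088363  -0.7758775  202.34193    202.09677   ]
```

View pics/l2.png

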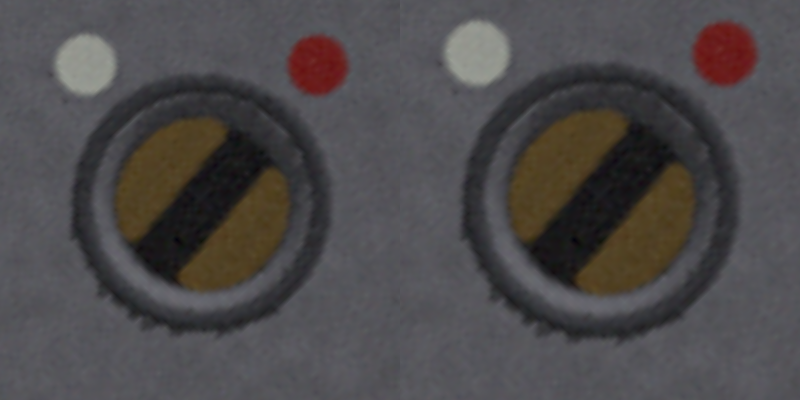

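The slot now lies 0.70 rad right of straight up, along (543,250)–(655,140), pointing at the red mark. The lock is at its stop. Now I'll take the key back to the stand.

arm_command([
  [0,0,0.1],
  [0,0,0.16],
  [0.119,-0.414,0.16],
  [0.119,-0.414,0.16],
  [0.119,-0.414,0.16],
  [0.119,-0.414,0.16],
  [0.119,-0.414,0.16],
  [0.119,-0.414,0.16],
  [0.119,-0.414,0.16],
  [0.119,-0.414,0.06],
  [0.119,-0.414,0.06],
  [0.119,-0.414,0.06],
], spin=[0,0.07,0.14,0.21,0.28,0.35,0.42,0.49,0.54,0.54,0.54,0.54])

```text
time_s: 19.65
ee_pos: [0.3706, -0.199, 0.1706]
tool_rot: [0.0, 0.001, 1.0, 0.0]
force: [-0.1, 0.7, 0.2]
gripper_width: 0.0135
grasp_force: 30.0
```

```bash
python3 - <<'E'
from h import *
st,h,A=tilt(); print(st['ee_pos'],h,st['gripper_width']); print(A.round(4)[::3])
E
```

```text
[ 0.37108667 -0.19927885  0.17131312] -0.0009155412326154391 0.013932745864433806
[[-2.80e-02  4.56e-02  1.61e+02]
 [-1.60e-02  5.13e-02  2.94e+02]
 [-4.00e-03  5.66e-02  3.11e+02]
 [ 8.00e-03  6.17e-02  3.22e+02]
 [ 2.00e-02  6.68e-02  3.19e+02]]
```

arm_command([
  [0,0,-0.06],
  [0,0,-0.08],
  [0,0,-0.1],
  [0,0,-0.115],
  [0,0,-0.126],
  [0,0,-0.126],
], spin=[0,0,0,0,0,0])

```text
time_s: 20.3
ee_pos: [0.3704, -0.199, 0.1059]
tool_rot: [-0.0, -0.0, 1.0, 0.0]
force: [0.5, -0.4, -2.4]
gripper_width: 0.0137
grasp_force: 30.0
```

arm_command([
  [0.015,0,0.007],
  [0.03,0,0.0135],
  [0.045,0,0.0186],
  [0.057,0,0.0215],
  [0.069,0,0.024],
  [0.081,0,0.0255],
  [0.0935,0,0.026],
  [0.0935,0,0.026],
], spin=[0,0,0,0,0,0,0,0])

```text
time_s: 21.1
ee_pos: [0.4177, -0.1989, 0.119]
tool_rot: [0.0, -0.0, 1.0, 0.0]
force: [-1.2, 0.6, -1.1]
gripper_width: 0.0135
grasp_force: 30.0
```

```bash
python3 - <<'E'
from h import *
st,h,A=tilt(); print(st['ee_pos'],h,st['gripper_width'],st['force']); print(A.round(4)[::2])
E
```

```text
[ 0.41748705 -0.1989105   0.11888644] 0.0008702153799568352 0.013561798748728206 [ 0.40439972  0.13588719 -1.0072841 ]
[[-3.20e-02  5.41e-02  3.95e+02]
 [-2.40e-02  5.84e-02  2.75e+02]
 [-1.60e-02  5.86e-02  2.73e+02]
 [-8.00e-03  5.90e-02  2.62e+02]
 [ 0.00e+00  5.92e-02  2.57e+02]
 [ 8.00e-03  5.96e-02  2.57e+02]
 [ 1.60e-02  5.96e-02  2.37e+02]
 [ 2.40e-02  5.98e-02  2.25e+02]
 [ 3.20e-02  5.99e-02  1.75e+02]]
```

arm_command([
  [-0.003,0,-0.01],
  [-0.003,0,-0.03],
  [-0.003,0,-0.05],
  [-0.003,0,-0.07],
  [-0.003,0,-0.085],
  [-0.003,0,-0.095],
  [-0.003,0,-0.095],
], spin=[0,0,0,0,0,0,0])

```text
time_s: 21.85
ee_pos: [0.4152, -0.1988, 0.0708]
tool_rot: [-0.0, -0.0, 1.0, 0.0]
force: [-0.9, 0.4, -0.9]
gripper_width: 0.0139
grasp_force: 30.0
```

Moved freely. I'll press the last millimetres until the collar seats.

arm_command([
  [0,0,-0.002],
  [0,0,-0.004],
  [0,0,-0.006],
  [0,0,-0.006],
], spin=[0,0,0,0])

```text
time_s: 22.25
ee_pos: [0.4155, -0.199, 0.0686]
tool_rot: [0.0, -0.0, 1.0, -0.0]
force: [-0.1, 0.2, -1.6]
gripper_width: 0.0138
grasp_force: 30.0
```

```bash
python3 - <<'E'
from h import *
st,h,A=tilt(); print(st['ee_pos'],h,st['gripper_width'],st['force']); print((A[::2,1]+st['ee_pos'][2]).round(4))
E
```

```text
[ 0.41556223 -0.19900322  0.06862911] 0.0006369164174955898 0.013559024420093666 [ 1.11671217  0.36768922 -0.34717921]
[0.1226 0.1269 0.1271 0.1273 0.1275 0.1279 0.1281 0.1284 0.1286]
```

arm_command([
  [0,0,-0.002],
  [0,0,-0.004],
  [0,0,-0.004],
], spin=[0,0,0])

```text
time_s: 22.6
ee_pos: [0.4163, -0.1992, 0.0678]
tool_rot: [0.001, -0.0, 1.0, -0.0]
force: [-1.6, 3.4, 13.5]
gripper_width: 0.0136
grasp_force: 30.0
```

Seated with 13.5 N. Now I'll open and rise straight up.

arm_command([
  [0,0,0.001],
  [0,0,0.001],
  [0,0,0.001],
  [0,0,0.001],
  [0,0,0.001],
  [0,0,0.001],
  [0,0,0.1],
  [0,0,0.2],
  [0,0,0.3],
  [0,0,0.3],
  [0,0,0.3],
], spin=[0,0,0,0,0,0,0,0,0,0,0], fingers=0)

```text
time_s: 23.7
ee_pos: [0.4157, -0.1991, 0.217]
tool_rot: [0.001, -0.0, 1.0, -0.0]
force: [-0.6, 0.1, -0.7]
gripper_width: 0.0466
grasp_force: 0.0
```

```bash
python3 - <<'E'
from h import *
st=read_state(); print(st['time_s'],st['ee_pos'],st['gripper_width'])
for n in('wrist','scene'):
    s=snap(n); P=cloud(s); hsv=cv2.cvtColor(s['img'],cv2.COLOR_RGB2HSV); m=cv2.inRange(hsv,(22,120,50),(36,255,255))>0
    k=m&(abs(P[...,0]-.42)<.06)&(abs(P[...,1]+.198)<.03)&(P[...,2]>.1)&(P[...,2]<.15); Q=P[k]
    for a in range(376,464,8):
        q=Q[(Q[:,0]*1000>=a)&(Q[:,0]*1000<a+8)]
        if len(q)>3: print(n,a,len(q),np.median(q[:,1]).round(4),np.percentile(q[:,2],[10,90]).round(4))
# bystanders: red cap / tub / blue plug centroids in the top view, before and after
a=pickle.load(open('top0.pkl','rb'))['img']; b=snap('top')['img']
for nm,(r0,r1,c0,c1),lo,hi in[('cap',(165,190,303,330),(0,120,80),(10,255,255)),('tub',(160,205,350,392),(22,120,60),(36,255,255)),('plug',(230,270,450,486),(105,120,60),(130,255,255))]:
    for im in(a,b):
        M=cv2.inRange(cv2.cvtColor(im,cv2.COLOR_RGB2HSV)[r0:r1,c0:c1],lo,hi); y,x=np.nonzero(M); print(nm,len(x),x.mean().round(2)+c0 if len(x) else None,y.mean().round(2)+r0 if len(x) else None)
E
```

```text
23.7 [ 0.41567655 -0.1990811   0.21700059] 0.04664740720845777
wrist 384 191 -0.1987 [0.1176 0.1276]
wrist 392 166 -0.1987 [0.1243 0.1277]
wrist 400 159 -0.1987 [0.1244 0.1279]
wrist 408 152 -0.1991 [0.1246 0.1279]
wrist 416 148 -0.1991 [0.1248 0.1281]
wrist 424 144 -0.1991 [0.1245 0.128 ]
wrist 432 140 -0.1991 [0.1245 0.1279]
wrist 440 142 -0.1986 [0.1242 0.1278]
wrist 448 60 -0.199 [0.1251 0.1274]
scene 376 10 -0.1995 [0.114  0.1233]
scene 384 106 -0.202 [0.1123 0.1287]
scene 392 47 -0.2045 [0.1157 0.129 ]
scene 400 51 -0.2044 [0.115 0.129]
scene 408 50 -0.2046 [0.113  0.1287]
scene 416 52 -0.2042 [0.116  0.1292]
scene 424 44 -0.2049 [0.1154 0.129 ]
scene 432 41 -0.204 [0.1148 0.1291]
scene 440 45 -0.2042 [0.1147 0.1292]
scene 448 17 -0.2038 [0.1176 0.1289]
cap 92 315.5 174.26
cap 91 315.45 174.29
tub 758 370.55 183.29
tub 0 None None
plug 276 468.74 245.9
plug 17 478.29 250.12
```

The key is level at its original height (0.129) and the gripper is clear. In the top view the bottle hasn't moved. The arm hides the tub and plug there, but it never went near them. Handing in.

```bash
python3 -c "
from bench import *
print(job_done())"
```

```text
the job is handed in; nothing more can be done
None
```

The job is handed in: the lock is at its stop with the slot pointing at the red mark, and the yellow key is back upright in its stand, fully down and released, after about 24 s. I did not re-check the tub and plug by camera, as the arm hid them, but it never went near them.

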